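# Find the concealed hatch catch of the bean analyser

### The job

The bean analyser's hatch is opened by a concealed catch: one of the four round pads sunk in its front deck gives when pressed, the other three are solid blanks. Feel across the deck with the fingertips to find the one that gives, without forcing the blanks, and press it fully home so that the hatch pops up by itself; then come away. Do not touch the hatch, and pick up or shift nothing else.

Things in the scene. Friction and masses are not known exactly. Their poses are not given: they have to be found in the camera images.
- analyser: White and grey bench bean analyser, 260 mm deep (its x) x 360 mm wide (its y) x 70 mm tall, fixed to the table; origin at the centre of its underside, x points to its back, y to its left, z up. Its top is flat at 70 mm; the front part of it (the 100 mm nearest the robot) is the deck with a row of four round pads. A flat grey hatch lies flush in the top behind the deck.
- pad0 (a point): Centre of the upper face of round grey pad number 0 of the row on the deck (from the analyser's right, -y, to its left; 62 mm apart). Each pad is 48 mm across in a 51 mm round hole, its face 2 mm below the deck. Any one of the four may be the catch and all look alike; the other three are solid and do not give. This point stays put when the pad is pressed.
- pad1 (a point): Centre of the upper face of round grey pad number 1 of the row on the deck (from the analyser's right, -y, to its left; 62 mm apart). Each pad is 48 mm across in a 51 mm round hole, its face 2 mm below the deck. Any one of the four may be the catch and all look alike; the other three are solid and do not give. This point stays put when the pad is pressed.
- pad2 (a point): Centre of the upper face of round grey pad number 2 of the row on the deck (from the analyser's right, -y, to its left; 62 mm apart). Each pad is 48 mm across in a 51 mm round hole, its face 2 mm below the deck. Any one of the four may be the catch and all look alike; the other three are solid and do not give. This point stays put when the pad is pressed.
- pad3 (a point): Centre of the upper face of round grey pad number 3 of the row on the deck (from the analyser's right, -y, to its left; 62 mm apart). Each pad is 48 mm across in a 51 mm round hole, its face 2 mm below the deck. Any one of the four may be the catch and all look alike; the other three are solid and do not give. This point stays put when the pad is pressed.
- catch (a joint): How far the catch pad is pressed in, m: 0 untouched, 0.006 fully in. It goes straight down, gives at about 5 to 6 N, comes up against a hard stop and stays in where it is left, with no spring back.
- hatch (a joint): Angle of the hatch, rad: 0 shut, 0.45 fully popped up. It is linked to the catch and rises as the catch goes in (75 rad per m).
- hatch_edge (a point): Middle of the free edge of the hatch (121 mm from its hinge at the back; hatch 186 mm wide), 67 mm behind the row of pads; it rises by about 52 mm as the catch goes fully in.
- weight: brass calibration weight, 32 mm wide, 37 mm tall, standing on the analyser beside the hatch; loose, a bystander; origin at the centre of its underside.
- bowl_white: white cupping bowl, 96 mm wide, 60 mm tall; loose, a bystander; origin at the centre of its underside.
- bowl_blue: blue cupping bowl, 96 mm wide, 60 mm tall; loose, a bystander; origin at the centre of its underside.
- tin_green: green sample tin, 64 mm wide, 90 mm tall; loose, a bystander; origin at the centre of its underside.
- tin_red: red sample tin, 64 mm wide, 90 mm tall; loose, a bystander; origin at the centre of its underside.
- scoop: open steel bean scoop, 110 x 75 x 35 mm with a 90 mm handle; loose, a bystander; origin at the centre of its underside.
- spoon: cupping spoon lying on the table; loose, a bystander; origin near its middle.

How it is judged (in metres and radians):
On the way:
1. a fingertip presses the concealed catch fully in (value of joint catch above 0.005 m and contact force between the fingers and catch above 0.5 N), for 0.1 s.
At the end, for the whole second after the job is handed in: The catch is still pressed in by more than 5 of its 6 mm, the hatch stands open by more than 0.35 rad, and every bystander is within 25 mm of where it was (value of joint catch above 0.005 m and value of joint hatch above 0.35 rad and distance of each of weight, bowl_white, bowl_blue, tin_green, tin_red, scoop, spoon from where it was at the start of the episode below 0.025 m); the robot touches nothing.
It fails at once if the hatch is touched (over 2 N) (contact force between any of the fingers, the arm and hatch above 2 N).
It fails at once if the analyser or a blank is forced with more than 60 N (contact force between the fingers and analyser above 60 N or contact force between the fingers and blank1 above 60 N or contact force between the fingers and blank2 above 60 N or contact force between the fingers and blank3 above 60 N).
It fails at once if a bystander is lifted or shifted by more than 25 mm (distance of any of weight, bowl_white, bowl_blue, tin_green, tin_red, scoop, spoon from where it was at the start of the episode above 0.025 m).
It also fails if it takes over 48 s, if anything falls off the work surface, if the arm or the gripper's body presses on something with over 40 N, if the wrist force passes 120 N, or if a joint passes its speed limit or range.

### The arm

A 7-joint arm with a two-finger parallel gripper is mounted at the origin on the work surface. World frame = base frame: x ahead of the robot, y to its left, z up, the work surface at z = 0. Lengths are in mm, angles in rad, forces in N, time in s.
With the tool pointing down it reaches from about 425 to 875 mm from the base axis. Payload 9.9 kg.
Tool frame: the origin (TCP) lies at the very end of the fingers, on their centre line; the grasp point (between the pads) lies robot.pinch_z behind it (robot.pinch_z is the distance from the TCP to the grasp point, in mm); z points along the fingers, y is the direction in which the jaws open and shut (so a half turn about z gives the same grasp; the last joint's range is limited). The gripper opens to 85 mm and grips with 20 to 120 N. Pads are 22 mm wide; open, the fingers measure 114 mm over their backs; the gripper's body (76 mm by 85 mm) begins 54 mm behind the grasp point. The pads swing forward as they close: fully open they stand 13 mm farther back than shut.
Start: joints at [1.112, 0.576, 0.025, 1.437, -0.015, 1.129, -0.057], TCP at [247.113, -628.143, 231.289] pointing down, gripper open.
Joint ranges: [-2.76, 2.76], [-0.34, 2.15], [-1.52, 1.57], [0.19, 2.46], [-1.09, 4.23], [0.17, 1.99], [-2.82, 2.82]. Speed limits (rad/s): [2.22, 2.22, 3.01, 3.01, 3.14, 3.14, 3.14].

### API

Orientations are given as a unit quaternion [w, x, y, z].
In Python, from workcell import robot gives the robot as it stands.
- The arm moves only by the tool arm_command, never from a script. Its argument "steps" is a list of rows, each a list of 3 entries, a list of its own where there are three numbers: the shift along the tool's x, y, z in mm, then the turn, a rotation vector about the tool's x, y, z in rad, then the opening, from 0 (shut) to 1 (fully open). In form: [[[tx, ty, tz], [rx, ry, rz], hand], ...]. A call has 1 to 5 rows; each row shifts and turns the commanded pose from where the row before left it, along the tool's axes as they then stand; what a row does not reach is not made up. A row lasts 1/8 s, in which the tool goes at most 62.5 mm and 10.7 degrees, less where a joint would pass 70% of its speed; a pose out of reach is approached as far as the arm can. A call with a gripper value outside its range is refused whole. The fingers move at their own pace and stop on an object; "grip_force" is the grip in N (left out, the last holds). Time passes only in rows, so rows that do not move let the fingers close. It gives the time, the measured TCP pose, the force and the opening at its end, in the units of the state.
- robot.read_state(): the state, without advancing time (a new reading comes with each control period).
- robot.get_image(name): name is "scene" or "side" or "wrist"; returns the picture (384x512x3 uint8, red, green, blue); there is no depth.
- robot.get_calibration(name): a dict with "fov_y" (degrees; the focal length in pixels is half the picture's height over the tangent of half this angle, whatever the lens; pixels are square), "cx", "cy" (the principal point, pixels), "k1" (the pictures are not rectified: a ray, as slopes to the right and down, at radius r is drawn at 1 + k1 r^2 times it, then the intrinsics apply), "position" and "rotation" of the camera in the world. Camera axes: x right, y down, z forward; pixel columns grow to the right and rows downward; lengths in mm; the calibration is good to about 2 mm. A picture is of the moment at which its call begins: read the wrist's pose just before it. get_calibration takes no time and is no camera call; for the wrist camera it gives the pose at the moment of the call.
- robot.finish_job(): hands the job in, once; it reports no verdict.
The state is a dict: "time_s": time; "joint_pos": joint angles; "joint_velocities": joint speeds; "tau": joint torques, N m; "tool_pos": TCP position; "orientation": TCP orientation; "ft_force": force on the tool from outside, world axes, zero at the start; "torque": the same for the moment, N m; "gripper_width": opening from 0.0 (shut) to 1.0 (fully open).
Only numpy, scipy, OpenCV 4.12 (cv2) and the standard library are available. Lean on these libraries where they do the work, as an engineer would, in place of code of your own. Each camera call takes 0.05 s, during which the arm holds its last target.

## Working session

There is one attempt and no reset: what is moved stays moved. The work goes in short steps, Python scripts to look and compute and a tool call to move; the robot and the scene stay as the last step left them, time stands still between calls to the robot, and variables do not carry over. Pictures are saved under pics/ and viewed, and the job is handed in when it is done.

Besides the shell and the picture viewer there is one more tool, called after "Emit:" in YAML: its name, and indented under it one key for each argument. arm_command: Moves the arm, as the interface text tells. Its arguments: {"type":"object","properties":{"steps":{"type":"array"},"grip_force":{"type":"number"}},"required":["steps"]}

```bash
mkdir -p pics; ls; python3 - <<'E'
from workcell import robot
import cv2
print(robot.read_state())
for n in ("scene","side"):
    im=robot.get_image(n); c=robot.get_calibration(n); print(n,c)
    cv2.imwrite(f"pics/{n}0.png",im[:,:,::-1])
E
```

```text
pics
{'time_s': 0.0, 'joint_pos': array([ 1.11218103,  0.5765006 ,  0.0248312 ,  1.43791546, -0.01500915,
        1.1290136 , -0.05647413]), 'joint_velocities': array([-0.00021189,  0.00041654, -0.00122613,  0.00132613, -0.00042445,
        0.00026351, -0.00097764]), 'tau': array([-1.57090803e-03, -7.65762663e+01,  2.24977054e+00, -2.85962427e+01,
        1.51844358e-02,  1.25277785e-02,  4.61432910e-05]), 'tool_pos': array([ 246.96347849, -627.70287095,  230.46092621]), 'orientation': array([-8.04628269e-04,  9.82483969e-01,  1.86345292e-01, -1.88359005e-04]), 'ft_force': array([ 0.08589672, -0.58701825, -0.2008531 ]), 'torque': array([-0.04036102, -0.01387982,  0.02231568]), 'gripper_width': 0.9984005574400124}
scene {'fov_y': 56.863509962913376, 'cx': 262.2990713678996, 'cy': 191.34122182554978, 'k1': -0.023019638504104017, 'position': array([ 969.93101182, -352.90435059,  854.8595815 ]), 'rotation': array([-0.27932035,  0.86633335,  0.39135641, -0.13522879])}
side {'fov_y': 49.93646911171929, 'cx': 256.9916264715824, 'cy': 195.021158638498, 'k1': -0.017413358129134915, 'position': array([470.52186883, 646.916174  , 851.84540508]), 'rotation': array([ 0.01021145, -0.0134085 ,  0.94240168, -0.3340584 ])}
```

View pics/scene0.png

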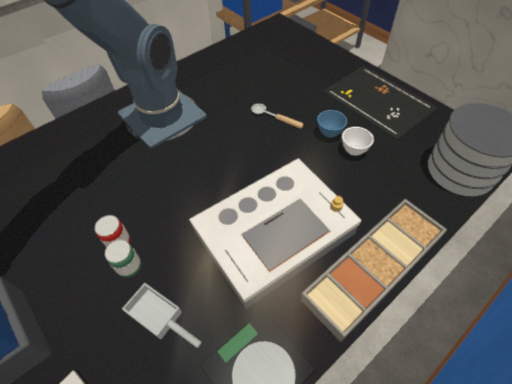

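View pics/side0.png

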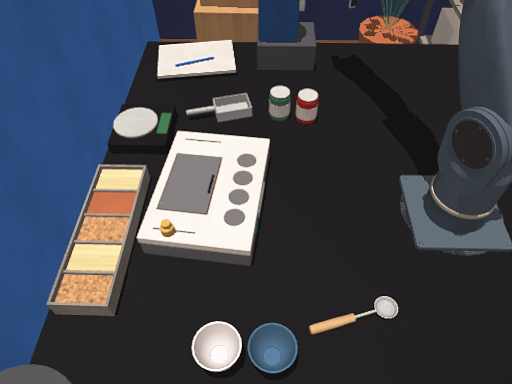

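The scene picture shows the analyser with its pads at about (228,216), (248,205), (267,194) and (285,183). The side picture shows them at about (246,160), (242,178), (239,197) and (234,217). The hatch lies behind them and the weight sits beside it. Next I'll measure the pads in both views.

```bash
cat > h.py <<'E'
import numpy as np, cv2
from scipy.spatial.transform import Rotation as R
def K(c):
    f=192/np.tan(np.radians(c['fov_y'])/2); return f,c['cx'],c['cy']
def rot(c): 
    q=np.asarray(c['rotation']); return R.from_quat(np.r_[q[1:],q[0]]).as_matrix()
def ray(c,u,v):
    f,cx,cy=K(c); d=np.array([[ (u-cx)/f,(v-cy)/f ]])
    s=d.copy()
    for _ in range(20): s=d/(1+c['k1']*(s**2).sum())
    return rot(c)@np.array([s[0,0],s[0,1],1.])
def plane(c,u,v,z):
    d=ray(c,u,v); p=np.asarray(c['position']); return p+d*(z-p[2])/d[2]
def tri(obs):
    A=np.zeros((3,3));b=np.zeros(3)
    for c,u,v in obs:
        d=ray(c,u,v);d/=np.linalg.norm(d);M=np.eye(3)-np.outer(d,d);A+=M;b+=M@np.asarray(c['position'])
    return np.linalg.solve(A,b)
E
python3 - <<'E'
from h import *
from workcell import robot
seeds={'scene':[(228,216),(248,205),(267,194),(285,183)],'side':[(246,160),(242,178),(239,197),(234,217)]}
P={};C={}
for n in seeds:
    im=cv2.imread(f'pics/{n}0.png'); g=cv2.cvtColor(im,cv2.COLOR_BGR2GRAY).astype(float); c=C[n]=robot.get_calibration(n)
    for i,(u,v) in enumerate(seeds[n]):
        pg=g[v,u]; th=(pg+np.percentile(g[v-16:v+17,u-16:u+17],90))/2
        m=(g<th).astype(np.uint8)
        _,lab,st,ce=cv2.connectedComponentsWithStats(m)
        l=lab[v,u]; cc=ce[l]; P[n,i]=cc
        print(n,i,st[l],cc.round(1),plane(c,*cc,68).round(1))
for i in range(4):
    print(tri([(C['scene'],*P['scene',i]),(C['side'],*P['side',i])]).round(1))
E
```

```text
scene 0 [219 208  19  17 249] [227.7 216.1] [ 528.6 -104.8   68. ]
scene 1 [238 197  19  16 229] [247.4 204.7] [535.2 -43.2  68. ]
scene 2 [258 187  18  15 214] [266.4 193.7] [542.   18.6  68. ]
scene 3 [276 177  18  14 200] [284.6 183.3] [549.1  80.4  68. ]
side 0 [237 154  19  13 199] [246.1 159.9] [ 531.5 -106.4   68. ]
side 1 [233 171  20  14 226] [242.4 177.5] [537.8 -44.7  68. ]
side 2 [229 189  20  16 254] [238.3 196.4] [544.5  17.1  68. ]
side 3 [224 209  21  17 284] [233.9 216.9] [551.   79.1  68. ]
[ 530.6 -105.2   70. ]
[537.  -43.7  69.8]
[543.7  18.1  69.7]
[550.4  79.8  69.5]
```

Emit:
arm_command:
  steps:
    - [[0,0,0],[0,0,0.16],0]
    - [[0,0,0],[0,0,0.16],0]
    - [[0,0,0],[0,0,0.16],0]
    - [[0,0,0],[0,0,0],0]
  grip_force: 20

```text
time_s: 0.6
tool_pos: [247.2, -627.9, 230.8]
orientation: [-0.0, 0.999, -0.052, -0.0]
ft_force: [0.3, 0.2, -0.0]
gripper_width: 0.146
```

```bash
cat > go.py <<'E'
import sys
from h import *
from workcell import robot
pads=np.array([[530.3,-105.5],[536.6,-44],[543.4,18],[550,79.8]])
s=robot.read_state();q=s['orientation'];M=R.from_quat(np.r_[q[1:],q[0]]).as_matrix()
yd=pads[3]-pads[0];yd/=np.linalg.norm(yd);X=np.array([yd[1],-yd[0],0]);T=np.column_stack([X,[-yd[0],-yd[1],0],[0,0,-1]])
print(round(s['time_s'],2),s['tool_pos'].round(1),s['ft_force'].round(2),'w',round(s['gripper_width'],3),'j',s['joint_pos'].round(2))
print('turn(tool)',R.from_matrix(M.T@T).as_rotvec().round(3))
print('pinch',robot.pinch_z)
for i,p in enumerate(pads):
    t=np.r_[p-5*X[:2],float(sys.argv[1])]
    print(i,t.round(1),'shift',(M.T@(t-s['tool_pos'])).round(1))
E
python3 go.py 110
```

```text
0.6 [ 247.2 -627.9  230.8] [ 0.34  0.18 -0.02] w 0.146 j [ 1.04  0.58  0.15  1.44 -0.09  1.13 -0.47]
turn(tool) [-0.001  0.001  0.002]
pinch 18.700000000000003
0 [ 525.3 -105.   110. ] shift [ 222.4 -548.9  121. ]
1 [531.6 -43.5 110. ] shift [ 222.3 -610.7  121.1]
2 [538.4  18.5 110. ] shift [ 222.6 -673.   121.1]
3 [545.   80.3 110. ] shift [ 222.8 -735.2  121.1]
```

Emit:
arm_command:
  steps:
    - [[22,-50,0],[0,0,0],0]
    - [[22,-50,0],[0,0,0],0]
    - [[22,-50,0],[0,0,0],0]
    - [[22,-50,0],[0,0,0],0]
    - [[22,-50,0],[0,0,0],0]

```text
time_s: 1.23
tool_pos: [383.4, -389.4, 231.3]
orientation: [0.0, 0.999, -0.05, 0.0]
ft_force: [0.0, -0.6, 0.2]
gripper_width: 0.001
```

Emit:
arm_command:
  steps:
    - [[22,-50,0],[0,0,0],0]
    - [[22,-50,0],[0,0,0],0]
    - [[22,-50,10],[0,0,0],0]
    - [[22,-50,20],[0,0,0],0]
    - [[0,0,0],[0,0,0],0]

```text
time_s: 1.85
tool_pos: [492.8, -196.3, 199.9]
orientation: [-0.001, 0.999, -0.047, -0.001]
ft_force: [-0.4, -1.1, -0.4]
gripper_width: 0.0
```

```bash
python3 go.py 110
```

```text
1.85 [ 492.8 -196.3  199.9] [-0.41 -1.07 -0.38] w 0.0 j [ 0.24  0.4   0.07  1.86 -0.04  0.89 -1.33]
turn(tool) [-0.003  0.002  0.013]
pinch 18.700000000000003
0 [ 525.3 -105.   110. ] shift [ 24.1 -93.7  90.1]
1 [531.6 -43.5 110. ] shift [  24.6 -155.5   90.2]
2 [538.4  18.5 110. ] shift [  25.6 -217.9   90.4]
3 [545.   80.3 110. ] shift [  26.4 -280.    90.5]
```

Emit:
arm_command:
  steps:
    - [[8,-31,10],[0,0,0],0]
    - [[8,-31,25],[0,0,0.013],0]
    - [[8,-31,40],[0,0,0],0]
    - [[0,0,15],[0,0,0],0]
    - [[0,0,0],[0,0,0],0]

```text
time_s: 2.48
tool_pos: [524.3, -112.7, 110.6]
orientation: [0.0, 0.998, -0.059, -0.001]
ft_force: [-0.1, 0.1, 0.6]
gripper_width: 0.004
```

```bash
python3 go.py 75; python3 - <<'E'
from workcell import robot
import cv2
for n in ("scene","side"): cv2.imwrite(f"pics/{n}1.png",robot.get_image(n)[:,:,::-1])
E
```

```text
2.48 [ 524.3 -112.7  110.6] [-0.1   0.07  0.56] w 0.004 j [ 0.08  0.52  0.06  1.95 -0.05  0.68 -1.52]
turn(tool) [ 0.001  0.002 -0.011]
pinch 18.700000000000003
0 [ 525.3 -105.    75. ] shift [ 0.1 -7.8 35.6]
1 [531.6 -43.5  75. ] shift [ -0.8 -69.7  35.6]
2 [538.4  18.5  75. ] shift [  -1.3 -132.    35.5]
3 [545.   80.3  75. ] shift [  -1.9 -194.2   35.5]
```

View pics/side1.png

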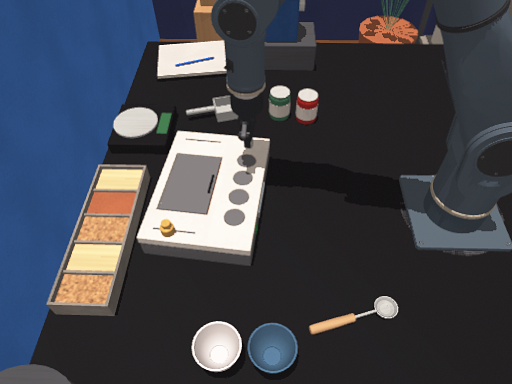

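View pics/scene1.png

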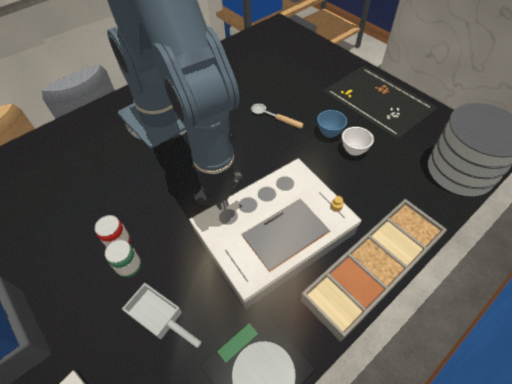

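Both pictures show the shut fingertips over pad 0: about (248,140) in the side view and (224,208) in the scene view. Next I'll centre over the pad and descend to just above it.

Emit:
arm_command:
  steps:
    - [[0,-8,10],[0,0,-0.01],0]
    - [[0,0,12],[0,0,0],0]
    - [[0,0,10],[0,0,0],0]
    - [[0,0,3],[0,0,0],0]
    - [[0,0,0],[0,0,0],0]

```text
time_s: 3.2
tool_pos: [526.1, -103.8, 76.0]
orientation: [-0.0, 0.999, -0.054, -0.0]
ft_force: [0.6, 0.2, -0.5]
gripper_width: 0.003
```

```bash
python3 go.py 68
```

```text
3.2 [ 526.1 -103.8   76. ] [ 0.64  0.21 -0.5 ] w 0.003 j [ 0.07  0.57  0.05  1.98 -0.05  0.59 -1.52]
turn(tool) [ 0.     0.001 -0.002]
pinch 18.700000000000003
0 [ 525.3 -105.    68. ] shift [-0.6  1.3  8. ]
1 [531.6 -43.5  68. ] shift [ -1.  -60.5   8. ]
2 [538.4  18.5  68. ] shift [  -1.  -122.9    8. ]
3 [545.   80.3  68. ] shift [  -1.1 -185.1    8. ]
```

Emit:
arm_command:
  steps:
    - [[0,0,2],[0,0,0],0]
    - [[0,0,2],[0,0,0],0]
    - [[0,0,2],[0,0,0],0]
    - [[0,0,1],[0,0,0],0]
    - [[0,0,0],[0,0,0],0]

```text
time_s: 3.82
tool_pos: [526.2, -103.6, 69.2]
orientation: [-0.0, 0.999, -0.054, -0.0]
ft_force: [-0.7, 0.3, 0.2]
gripper_width: -0.0
```

Emit:
arm_command:
  steps:
    - [[0,0,1],[0,0,0],0]
    - [[0,0,0],[0,0,0],0]

```text
time_s: 4.08
tool_pos: [526.2, -103.7, 68.3]
orientation: [-0.0, 0.999, -0.054, -0.0]
ft_force: [-0.1, 0.4, 0.8]
gripper_width: -0.0
```

Emit:
arm_command:
  steps:
    - [[0,0,1],[0,0,0],0]
    - [[0,0,0],[0,0,0],0]

```text
time_s: 4.32
tool_pos: [526.3, -103.7, 68.1]
orientation: [-0.0, 0.999, -0.054, 0.0]
ft_force: [-3.4, 0.9, 11.4]
gripper_width: 0.004
```

Pad 0 carries 11 N without giving, so it's a blank. On to pad 1.

Emit:
arm_command:
  steps:
    - [[0,0,-10],[0,0,0],0]
    - [[0,-20,0],[0,0,0],0]
    - [[0,-21,0],[0,0,0],0]
    - [[0,-20,0],[0,0,0],0]
    - [[0,0,0],[0,0,0],0]

```text
time_s: 4.95
tool_pos: [533.2, -41.4, 77.6]
orientation: [-0.0, 0.999, -0.053, 0.0]
ft_force: [0.1, 0.2, 0.2]
gripper_width: -0.005
```

```bash
python3 go.py 68
```

```text
4.95 [533.2 -41.4  77.6] [0.05 0.23 0.18] w -0.005 j [-0.05  0.57  0.06  1.99 -0.06  0.59 -1.63]
turn(tool) [-0.001 -0.     0.001]
pinch 18.700000000000003
0 [ 525.3 -105.    68. ] shift [-1.1 64.1  9.6]
1 [531.6 -43.5  68. ] shift [-1.3  2.2  9.6]
2 [538.4  18.5  68. ] shift [ -1.1 -60.1   9.6]
3 [545.   80.3  68. ] shift [  -1.  -122.3    9.7]
```

Emit:
arm_command:
  steps:
    - [[-1,2,3],[0,0,0],0]
    - [[0,0,3],[0,0,0],0]
    - [[0,0,2],[0,0,0],0]
    - [[0,0,0.5],[0,0,0],0]
    - [[0,0,0],[0,0,0],0]

```text
time_s: 5.58
tool_pos: [531.6, -45.0, 68.7]
orientation: [-0.0, 0.999, -0.054, -0.0]
ft_force: [-1.3, 0.3, 0.3]
gripper_width: -0.002
```

Emit:
arm_command:
  steps:
    - [[0,0,1],[0,0,0],0]
    - [[0,0,0],[0,0,0],0]

```text
time_s: 5.82
tool_pos: [531.7, -45.0, 68.2]
orientation: [0.0, 0.999, -0.054, 0.0]
ft_force: [-0.7, 0.4, 4.1]
gripper_width: -0.001
```

Emit:
arm_command:
  steps:
    - [[0,0,1],[0,0,0],0]
    - [[0,0,0],[0,0,0],0]

```text
time_s: 6.08
tool_pos: [531.8, -44.9, 68.1]
orientation: [-0.0, 0.999, -0.054, 0.001]
ft_force: [-3.8, 0.4, 19.0]
gripper_width: -0.003
```

Pad 1 carries 19 N without giving, so it's a blank too. On to pad 2.

Emit:
arm_command:
  steps:
    - [[0,0,-11],[0,0,0],0]
    - [[0,-20,0],[0,0,0],0]
    - [[0,-21,0],[0,0,0],0]
    - [[-1,-20,0],[0,0,0],0]
    - [[0,0,0],[0,0,0],0]

```text
time_s: 6.7
tool_pos: [537.4, 17.6, 78.0]
orientation: [-0.0, 0.999, -0.053, 0.0]
ft_force: [0.1, -0.6, -0.2]
gripper_width: 0.001
```

```bash
python3 go.py 68
```

```text
6.7 [537.4  17.6  78. ] [ 0.11 -0.61 -0.22] w 0.001 j [-0.17  0.57  0.07  1.98 -0.07  0.6  -1.73]
turn(tool) [-0.001 -0.     0.001]
pinch 18.700000000000003
0 [ 525.3 -105.    68. ] shift [  0.9 123.2   9.9]
1 [531.6 -43.5  68. ] shift [ 0.7 61.3  9.9]
2 [538.4  18.5  68. ] shift [ 0.9 -1.  10. ]
3 [545.   80.3  68. ] shift [  1.  -63.2  10. ]
```

Emit:
arm_command:
  steps:
    - [[0,0,4],[0,0,0],0]
    - [[0,0,3],[0,0,0],0]
    - [[0,0,2],[0,0,0],0]
    - [[0,0,0],[0,0,0],0]

```text
time_s: 7.2
tool_pos: [537.1, 15.4, 68.6]
orientation: [0.0, 0.999, -0.054, -0.0]
ft_force: [0.4, 0.6, 0.5]
gripper_width: -0.0
```

Emit:
arm_command:
  steps:
    - [[0,0,1],[0,0,0],0]
    - [[0,0,0],[0,0,0],0]

```text
time_s: 7.45
tool_pos: [537.3, 15.7, 67.9]
orientation: [0.0, 0.999, -0.054, 0.0]
ft_force: [-0.3, -1.1, 0.9]
gripper_width: -0.001
```

Emit:
arm_command:
  steps:
    - [[0,0,1],[0,0,0],0]
    - [[0,0,0],[0,0,0],0]

```text
time_s: 7.7
tool_pos: [537.3, 15.7, 67.0]
orientation: [0.0, 0.999, -0.054, 0.0]
ft_force: [-0.4, -1.7, 3.7]
gripper_width: -0.003
```

Pad 2 follows the finger down to z 67.0 at only 3.7 N, so it seems to give. I'll press on gradually.

Emit:
arm_command:
  steps:
    - [[0,0,1],[0,0,0],0]
    - [[0,0,0],[0,0,0],0]

```text
time_s: 7.95
tool_pos: [537.2, 15.7, 65.9]
orientation: [0.0, 0.999, -0.054, 0.0]
ft_force: [-0.7, -2.1, 4.1]
gripper_width: -0.0
```

Emit:
arm_command:
  steps:
    - [[0,0,1],[0,0,0],0]
    - [[0,0,1],[0,0,0],0]
    - [[0,0,0],[0,0,0],0]

```text
time_s: 8.32
tool_pos: [537.3, 15.7, 63.8]
orientation: [0.0, 0.999, -0.054, 0.0]
ft_force: [-0.4, -1.5, 3.9]
gripper_width: 0.003
```

Emit:
arm_command:
  steps:
    - [[0,0,1],[0,0,0],0]
    - [[0,0,0],[0,0,0],0]

```text
time_s: 8.57
tool_pos: [537.3, 15.7, 62.8]
orientation: [0.0, 0.999, -0.054, 0.0]
ft_force: [0.1, -2.5, 3.2]
gripper_width: -0.004
```

Emit:
arm_command:
  steps:
    - [[0,0,1],[0,0,0],0]
    - [[0,0,0],[0,0,0],0]

```text
time_s: 8.82
tool_pos: [537.3, 15.7, 62.1]
orientation: [0.0, 0.999, -0.054, 0.0]
ft_force: [-1.6, -2.4, 8.0]
gripper_width: -0.001
```

Emit:
arm_command:
  steps:
    - [[0,0,1],[0,0,0],0]
    - [[0,0,0],[0,0,0],0]
    - [[0,0,0],[0,0,0],0]

```text
time_s: 9.2
tool_pos: [537.3, 15.7, 62.0]
orientation: [-0.0, 0.999, -0.054, 0.0]
ft_force: [-5.7, -1.0, 21.8]
gripper_width: -0.003
```

```bash
python3 go.py 68; python3 - <<'E'
from workcell import robot
import cv2
for n in ("scene","side"): cv2.imwrite(f"pics/{n}2.png",robot.get_image(n)[:,:,::-1])
E
```

```text
9.2 [537.3  15.7  62. ] [-5.7  -1.03 21.77] w -0.003 j [-0.16  0.59  0.07  1.99 -0.07  0.56 -1.73]
turn(tool) [-0.    -0.001 -0.003]
pinch 18.700000000000003
0 [ 525.3 -105.    68. ] shift [  1.2 121.3  -6. ]
1 [531.6 -43.5  68. ] shift [ 0.8 59.4 -6. ]
2 [538.4  18.5  68. ] shift [ 0.8 -2.9 -6. ]
3 [545.   80.3  68. ] shift [  0.7 -65.1  -6. ]
```

View pics/side2.png

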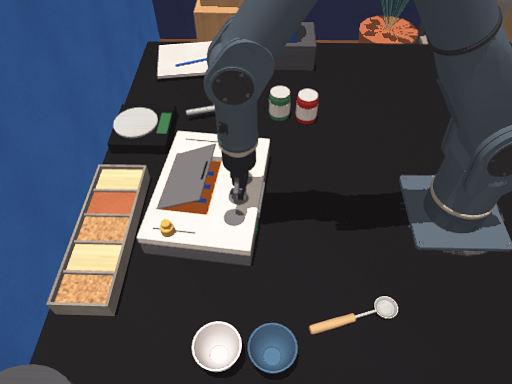

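The pad is at its stop: z 62.0, which is 6 mm down, with 22 N. The side picture shows the hatch standing open at about (190,178), clear of the gripper. I'll back off upward and towards the robot.

Emit:
arm_command:
  steps:
    - [[0,0,-4],[0,0,0],0]
    - [[0,0,-12],[0,0,0],0]
    - [[-8,0,-20],[0,0,0],0]
    - [[-15,0,-30],[0,0,0],0]
    - [[-15,0,-30],[0,0,0],0]

```text
time_s: 9.93
tool_pos: [498.9, 20.2, 157.9]
orientation: [-0.0, 0.999, -0.054, -0.0]
ft_force: [1.8, -0.2, 0.4]
gripper_width: 0.001
```

Emit:
arm_command:
  steps:
    - [[-10,10,-30],[0,0,0],0]
    - [[0,20,-20],[0,0,0],0]
    - [[0,0,0],[0,0,0],0]
    - [[0,0,0],[0,0,0],0]
    - [[0,0,0],[0,0,0],0]

```text
time_s: 10.55
tool_pos: [485.9, -8.0, 205.9]
orientation: [-0.0, 0.999, -0.054, -0.001]
ft_force: [0.5, 0.5, -0.3]
gripper_width: -0.004
```

```bash
python3 go.py 68; python3 - <<'E'
from workcell import robot
import cv2
for n in ("scene","side"): cv2.imwrite(f"pics/{n}3.png",robot.get_image(n)[:,:,::-1])
E
```

```text
10.55 [485.9  -8.  205.9] [ 0.47  0.53 -0.25] w -0.004 j [-0.16  0.33  0.1   1.96 -0.04  0.86 -1.71]
turn(tool) [-0.     0.002 -0.001]
pinch 18.700000000000003
0 [ 525.3 -105.    68. ] shift [ 49.8  92.2 137.9]
1 [531.6 -43.5  68. ] shift [ 49.5  30.4 137.9]
2 [538.4  18.5  68. ] shift [ 49.6 -32.  137.9]
3 [545.   80.3  68. ] shift [ 49.6 -94.1 137.9]
```

View pics/side3.png

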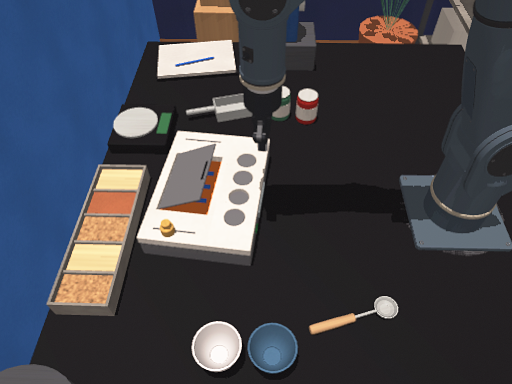

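View pics/scene3.png

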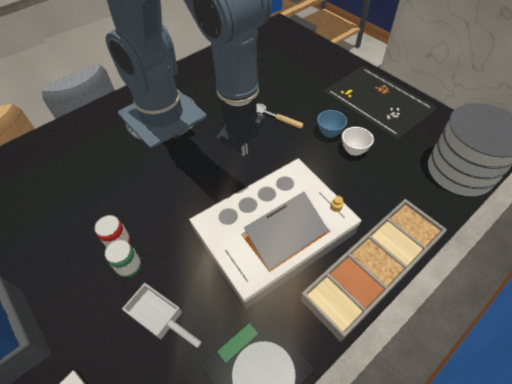

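The arm is clear with no force on it. The hatch still stands open in both pictures: its free edge is near (202,180) in the side view. The bystanders are where they were, so I'm handing in.

```bash
python3 -c "
from workcell import robot
print(robot.finish_job())"
```

```text
the job is handed in; nothing more can be done
None
```

I found the catch at pad 2, pressed it fully home, and the hatch popped open by itself. I then moved the arm away and handed the job in at about 10.7 s; no verdict was reported.

- **Finding it:** I felt pads 0, 1 and 2 with the shut fingertips. Pads 0 and 1 held firm at 68 mm under 11 N and 19 N, so they are blanks. Pad 3 was never touched.
- **Pressing it:** Pad 2 gave at about 4 N, slightly under the stated 5 to 6 N. It went down 6 mm to its stop at 62.0 mm, where I held it at about 22 N.
- **Last checks:** After I came away, the force reading was near zero and the fingers were about 205 mm up. In both pictures the hatch was still open, and by eye the bystanders had not moved. I did not measure the hatch angle or the bystander positions.

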